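# Unlatch the sample reader and hold its lid at the mark

### The arm

A 6-joint arm with a two-finger parallel gripper is mounted at the origin on the work surface. World frame = base frame: x ahead of the robot, y to its left, z up, the work surface at z = 0. Lengths are in mm, angles in rad, forces in N, time in s.
With the tool pointing down it reaches from about 350 to 775 mm from the base axis. Payload 7.3 kg.
Tool frame: the origin (TCP) lies midway between the tips of the shut fingers; the grasp point (between the pads) lies 19 mm behind it; z points along the fingers, y is the direction in which the jaws open and shut (so a half turn about z gives the same grasp; the last joint's range is limited). The gripper opens to 92 mm and grips with 3 to 60 N. Pads are 19 mm wide; open, the fingers measure 130 mm over their backs; the gripper's body (75 mm by 190 mm) begins 47 mm behind the grasp point.
Start: joints at [-1.304, 0.342, 1.524, -0, 1.275, -0.146], TCP at [210.641, -480.911, 226.741] pointing down, gripper open.
Joint ranges: [-2.53, 2.53], [-0.77, 2.02], [0.04, 2.7], [-1, 4.14], [0.28, 2.66], [-3.11, 3.11]. Speed limits (rad/s): [2.57, 2.57, 3.14, 3.14, 3.14, 3.14].

### API

Orientations are given as [roll, pitch, yaw] about the fixed x, y, z axes, in that order (R = Rz(yaw) Ry(pitch) Rx(roll)).
In Python, from plant import sensors, imaging, ticket gives the robot as it stands. The module is installed in compiled form; this text tells all that it offers.
- The arm moves only by the tool arm_command, never from a script. Its argument "increments" is one flat list of numbers, 5 for each row, row after row: the closure, from 0 (fully open) to 1 (shut), then the shift along the tool's x, y, z in mm, then the turn about the tool's z in degrees. In form: [hand, dx, dy, dz, spin, hand, dx, dy, dz, spin, ...]. A call has 1 to 20 rows; each row is the pose to reach, as a shift and turn from the pose commanded when the call began, along the tool's axes at that moment; what a row does not reach only later rows make up. A row lasts 1/8 s, in which the tool goes at most 62.5 mm and 10.7 degrees, less where a joint would pass 70% of its speed; a pose out of reach is approached as far as the arm can. A call with a gripper value outside its range is refused whole. The fingers move at their own pace and stop on an object; the grip force is fixed at half the most. Time passes only in rows, so rows that repeat a pose let the fingers close. It gives the time, the measured TCP pose, the force and the opening at its end, in the units of the state.
- sensors.get_obs(): the state, without advancing time (a new reading comes with each control period).
- imaging.capture(name): name is "scene" or "top" or "wrist"; returns the picture (480x640x3 uint8, blue, green, red); there is no depth.
- imaging.calibration(name): a dict with "fx", "fy", "cx", "cy" (pixels), "world_to_cam" (4x4, takes a point from world to camera coordinates); the wrist camera has in their place "hand_eye" (4x4, takes a point from camera to tool coordinates, whose origin is the TCP and whose axes are the flange's). Camera axes: x right, y down, z forward; pixel columns grow to the right and rows downward; lengths in mm; the calibration is good to about 2 mm. A picture is of the moment at which its call begins: read the wrist's pose just before it. calibration takes no time and is no camera call.
- ticket.close_job(): hands the job in, once; it reports no verdict.
The state is a dict: "time": time; "joint_positions": joint angles; "dq": joint speeds; "tau": joint torques, N m; "tool_pos": TCP position; "tcp_rot": TCP orientation; "contact_force": force on the tool from outside, world axes, zero at the start; "moment": the same for the moment, N m; "grip_width": finger opening in mm.
Only numpy, scipy, OpenCV 4.12 (cv2) and the standard library are available. Lean on these libraries where they do the work, as an engineer would, in place of code of your own. Each camera call takes 0.05 s, during which the arm holds its last target. There are 200 camera calls.

### The job

The sample reader's lid has to stand open at its mark while a colleague swaps the samples, and its lid stay is gone: turn the latch knob clockwise until it clicks past its detent, leaving the lid shut meanwhile, then swing the lid up by its bar handle until the pointer on the lid's edge meets the index clamp on the arc. Finish while still holding the lid there, steady, with the gripper; do not let go. Leave the index clamp as it is set, and do not move the bottles, glasses and stopper standing around.

Things in the scene. Friction and masses are not known exactly. Their poses are not given: they have to be found in the camera images.
- reader: Bench sample reader, fixed: white housing 180 x 200 mm, sloping lid. Origin on the bench under it; x points to its back (away from the robot), y left, z up; place and yaw vary. In its frame (mm), shut: bar (-113, 0, 113), hinge line x 90 z 180, latch axis (-30, 165). Left wing x -70 to 50, y 100 to 205, top 118. Right: steel arc rod at y -122, radius 150 about the hinge, up to 285 high.
- lid_hinge (a point): Point on the lid's hinge axis at the middle of the lid's width, 180 mm above the bench; the hinge axis is the reader's y axis.
- lid_bar (a point): Middle of the lid's bar handle: round steel bar 10 mm thick, 110 mm long between two 8 mm rods, parallel to the hinge, 213 mm from it, 50 mm of free air between it and lid and housing. Shut: 113 mm above the bench, 67 mm below the hinge. It can turn between finger pads as the lid swings, so the tool may keep pointing down.
- lid (a joint): Lid angle, rad: 0 shut (sloping 25 degrees down towards the robot), growing as the bar swings up and back; level at 0.44, stop at 1.35. Lid 0.25 to 0.5 kg, free hinge, no stay: it falls shut if let go. It cannot open while the latch tongue covers the catch ear on its left edge.
- latch (a joint): Latch knob angle, rad: 0 locked (bar grip and tongue along the reader's y, tongue to -y over the lid's catch ear), growing clockwise seen from above; stop at 1.35 (tongue pointing to the reader's -x, the robot). A sprung detent resists (up to 0.25 Nm), is passed at 0.9, then snaps the knob on to its stop; let go short of that it may spring back.
- pointer_tip (a point): Tip of the steel pointer, a 3.5 mm fin on the right (reader's -y) edge of the lid, 150 mm from the hinge axis; moves with the lid.
- index_tip (a point): Tip of the index clamp, a dark steel block 12 x 16 x 20 mm with a thumb screw, set at a varying place on the arc, 150 mm from the hinge axis; its 3.5 mm blade looks towards the lid. When the lid is at the mark, pointer_tip and index_tip coincide (blade and pointer stand edge to edge, 2 mm apart).
- index (a joint): Angle of the index clamp about the hinge, rad: the value that joint lid has when the lid stands at the mark; set between 0.65 and 1.05. Clamped by friction; it is not to be pushed.
- latch_grip (a point): On the vertical axis of the latch knob, 169.5 mm above the bench, at the height to grip it. The knob is an upright black bar grip 44 mm long, 13 mm thick and 42 mm high (142.5 to 184.5 mm above the bench), standing on a flat steel tongue 14 mm wide that reaches 53 mm from the axis.
- glass_a: Empty stemmed wine glass, 195 mm tall, foot 68 mm and bowl 78 mm across; loose bystander, origin at the centre of its foot.
- glass_b: Second empty wine glass, as glass_a; loose bystander, origin at the centre of its foot.
- bottle_a: Small waisted sample bottle, 60 mm across, 128 mm tall with its white cap; loose bystander, origin at the centre of its foot.
- bottle_b: Sample bottle, as bottle_a; loose bystander, origin at the centre of its foot.
- bottle_c: Sample bottle, as bottle_a; loose bystander, origin at the centre of its foot.
- stopper: Cork stopper, 32 mm across, 36 mm tall; loose bystander, origin at the centre of its foot.

How it is judged (in metres and radians):
On the way, in this order (a step that is already met when the one before it is completed fails the run):
1. the latch knob is turned past its detent to its stop while the lid is still shut (value of joint latch above 1.15 rad and value of joint lid below 0.08 rad), for 0.2 s.
2. the lid's pointer stands at the index (distance between pointer_tip and index_tip below 0.01 m), for 0.2 s.
At the end, for the whole second after the job is handed in: The latch is past its detent (beyond 1.15 rad), the lid's pointer tip is within 10 mm of the index tip, the lid is still (under 0.1 rad/s) and the fingers bear on it with over 0.4 N (value of joint latch above 1.15 rad and distance between pointer_tip and index_tip below 0.01 m and contact force between the fingers and lid above 0.4 N and velocity of joint lid between -0.1 and 0.1 rad/s); the arm keeps its last pose, push and grip.
It fails at once if the index clamp is pushed along the arc by more than 6 mm (distance of index_tip from where it was at the start of the episode above 0.006 m).
It fails at once if a glass is shifted by more than 30 mm or tipped over (distance of any of glass_a, glass_b from where it was at the start of the episode above 0.03 m or angle between any of glass_a, glass_b's own z axis and vertical above 0.5 rad).
It fails at once if a bottle is shifted by more than 30 mm or tipped over (distance of any of bottle_a, bottle_b, bottle_c from where it was at the start of the episode above 0.03 m or angle between any of bottle_a, bottle_b, bottle_c's own z axis and vertical above 0.5 rad).
It fails at once if the stopper is shifted by more than 30 mm or tipped over (distance of stopper from where it was at the start of the episode above 0.03 m or angle between stopper's own z axis and vertical above 0.5 rad).
It also fails if it takes over 54 s, if anything falls off the work surface, if the arm or the gripper's body presses on something with over 40 N, if the wrist force passes 120 N, or if a joint passes its speed limit or range.

## Working session

There is one attempt and no reset: what is moved stays moved. The work goes in short steps, Python scripts to look and compute and a tool call to move; the robot and the scene stay as the last step left them, time stands still between calls to the robot, and variables do not carry over. Pictures are saved under pics/ and viewed, about 8 in all and at most 12, crops included, and the job is handed in when it is done.

Besides the shell and the picture viewer there is one more tool, called after ">>>" as name(argument=value, ...) on one line, values as JSON. arm_command: Moves the arm, as the interface text tells. Its arguments: {"type":"object","properties":{"increments":{"type":"array","items":{"type":"number"}}},"required":["increments"]}

```bash
mkdir -p pics
python3 - <<'E'
from plant import sensors, imaging
import cv2
o=sensors.get_obs(); print(o)
for n in("scene","top"):
    im=imaging.capture(n); cv2.imwrite(f"pics/{n}0.png",im); c=imaging.calibration(n); print(n,c)
print(imaging.calibration("wrist"))
E
```

```text
{'time': 0.0, 'joint_positions': array([-1.30399359e+00,  3.42740596e-01,  1.52503575e+00, -2.41789634e-05,
        1.27539284e+00, -1.45965618e-01]), 'dq': array([0.00157951, 0.00093737, 0.00053864, 0.00024428, 0.00077263,
       0.00112179]), 'tau': array([ 8.46718194e-05, -4.31249428e+01, -2.44218224e+01,  7.16831814e-02,
        5.60270820e-02, -1.23723808e-04]), 'tool_pos': array([ 210.52140145, -480.48893035,  226.02915223]), 'tcp_rot': array([-3.14002953e+00, -2.06427853e-04,  4.12775247e-01]), 'contact_force': array([ 0.77050033, -0.08531878,  0.65319518]), 'moment': array([0.01370498, 0.04466861, 0.01896936]), 'grip_width': 92.22045187562202}
scene {'fx': 524.0849673768483, 'fy': 524.0849673768483, 'cx': 314.1412157370354, 'cy': 245.77797129257323, 'world_to_cam': array([[ 7.50417342e-01,  6.60958067e-01, -2.87170232e-03,
        -3.93431494e+02],
       [ 5.03406309e-01, -5.74345958e-01, -6.45529867e-01,
        -1.92120184e+02],
       [-4.28317524e-01,  4.82971174e-01, -7.63729627e-01,
         1.43217404e+03],
       [ 0.00000000e+00,  0.00000000e+00,  0.00000000e+00,
  
[... 247 characters left out ...]
525314e-01, -1.64704117e-02, -1.12410748e-01,
         5.53698406e+02],
       [ 1.12787056e-01, -2.40448500e-02, -9.93328206e-01,
         1.16319289e+03],
       [ 0.00000000e+00,  0.00000000e+00,  0.00000000e+00,
         1.00000000e+00]])}
{'fx': 418.0971185247428, 'fy': 418.0971185247428, 'cx': 319.21143544312116, 'cy': 233.19575867202158, 'hand_eye': array([[ 3.40267596e-05, -9.64207845e-01, -2.65147563e-01,
         7.16814088e+01],
       [ 9.99999420e-01,  3.18334547e-04, -1.02929073e-03,
         2.77071121e-01],
       [ 1.07685583e-03, -2.65147374e-01,  9.64207296e-01,
        -1.56872879e+02],
       [ 0.00000000e+00,  0.00000000e+00,  0.00000000e+00,
         1.00000000e+00]])}
```

View pics/scene0.png

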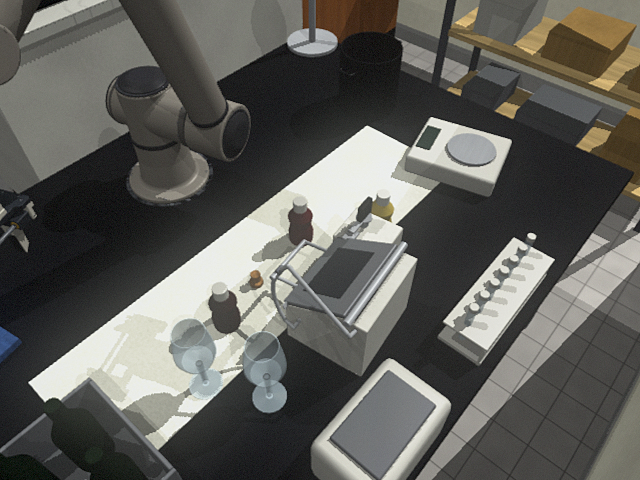

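View pics/top0.png

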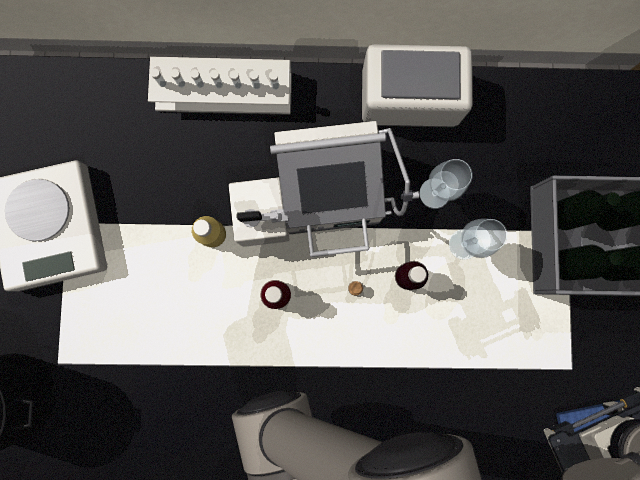

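The top view shows the knob near (248,216), the bar from about (308,253) to (368,250), the hinge tube from (272,150) to (385,138), and the index clamp near (407,196). Bottles are at (208,230), (276,294) and (411,275), the stopper at (356,288), and the glass feet at about (434,193) and (462,243). I'll zoom in on both views.

Run:
```python
import cv2,numpy as np
t=cv2.imread("pics/top0.png")[115:265,220:430]; s=cv2.imread("pics/scene0.png")[180:350,260:430]
a=cv2.resize(t,None,fx=3.8,fy=3.8,interpolation=cv2.INTER_CUBIC);cv2.imwrite("pics/tz.png",a)
a=cv2.resize(s,None,fx=3.5,fy=3.5,interpolation=cv2.INTER_CUBIC);cv2.imwrite("pics/sz.png",a)
```

```text
(no output)
```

View pics/tz.png

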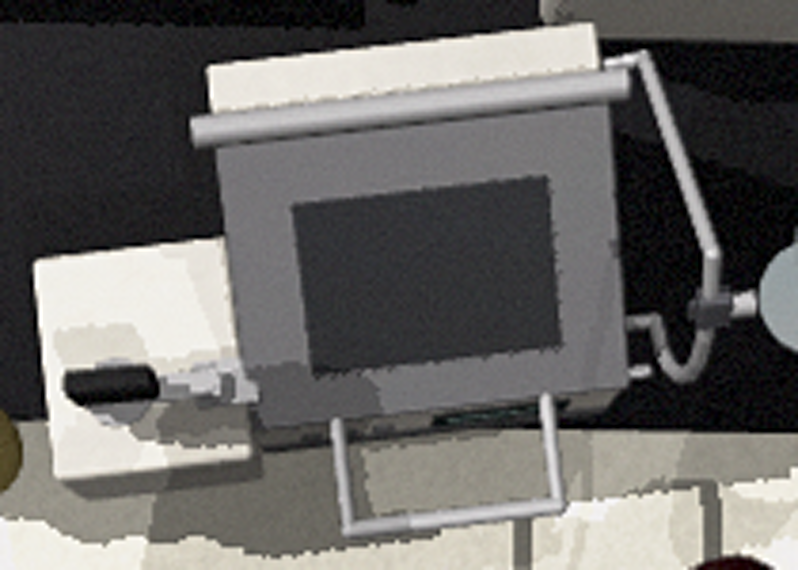

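View pics/sz.png

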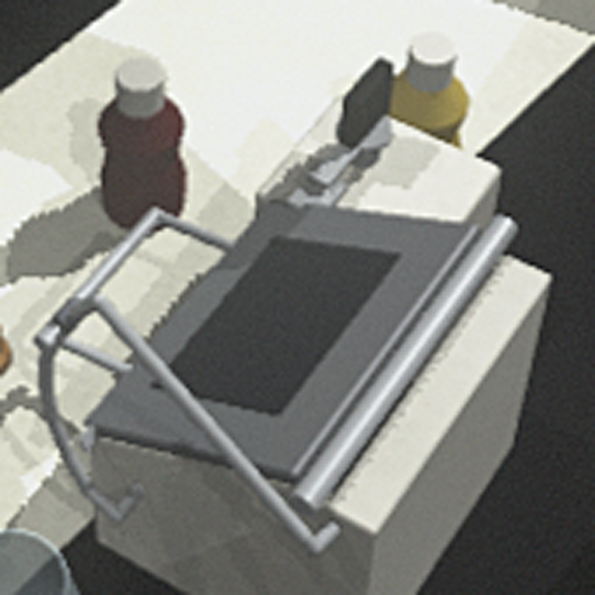

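Top zoom: tube ends at (195,131) and (628,84), bar from (345,527) to (560,505), knob top from (66,386) to (157,384), clamp at (712,305). Scene zoom: clamp at (72,318). Casting rays now.

```bash
cat > h.py <<'E'
import numpy as np
from plant import imaging
def ray(n,uv):
    c=imaging.calibration(n);W=c["world_to_cam"]
    d=np.array([(uv[0]-c["cx"])/c["fx"],(uv[1]-c["cy"])/c["fy"],1.])
    R=W[:3,:3];return -R.T@W[:3,3],R.T@d
def atz(n,uv,z):
    o,d=ray(n,uv);return o+d*(z-o[2])/d[2]
def proj(n,P):
    c=imaging.calibration(n);q=c["world_to_cam"][:3,:3]@P+c["world_to_cam"][:3,3]
    return np.array([c["cx"]+c["fx"]*q[0]/q[2],c["cy"]+c["fy"]*q[1]/q[2]])
E
python3 - <<'E'
from h import *
T=lambda x,y:(220+x/3.8,115+y/3.8); S=lambda x,y:(260+x/3.5,180+y/3.5)
np.set_printoptions(precision=1,suppress=True)
A=lambda a,b,z:(atz("top",T(*a),z),atz("top",T(*b),z))
for nm,a,b,z in(("tube",(195,131),(628,84),186),("bar",(347,527),(560,506),115),("knob",(66,386),(157,384),184.5)):
    p,q=A(a,b,z);v=p-q;print(nm,p,q,(p+q)/2,np.linalg.norm(v),"yaw",np.degrees(np.arctan2(-v[0],v[1])))
p,q=atz("scene",S(157,213),113),atz("scene",S(45,340),113);print("bar scene",p,q)
p,q=atz("scene",S(345,90),184.5),atz("scene",S(388,62),184.5);print("knob scene",p,q)
for nm,u,z in(("ba",(203,228),128),("bb",(277,289),128),("bc",(417,274),128),("st",(356,286),36)):print(nm,atz("top",u,z))
for nm,u in(("ga",(434,193)),("gb",(462,243))):print(nm,atz("top",u,0))
# reader frame from bar+tube
p,q=A((347,527),(560,506),115);b=(p+q)/2;p2,q2=A((195,131),(628,84),186);v=(p-q)+(p2-q2);yaw=np.arctan2(-v[0],v[1])
ex=np.array([np.cos(yaw),np.sin(yaw),0]);ey=np.array([-ex[1],ex[0],0]);O=b+113*ex;O[2]=0
print("yaw",np.degrees(yaw),"O",O)
R=np.array([ex,ey,[0,0,1]])
for nm,x in(("tube",(p2+q2)/2),("latch exp",None)):
    if x is not None: print(nm,R@(x-O))
print("latch expected world",O+R.T@np.array([-30,165,169.5]))
for n,u in(("top",T(712,305)),("scene",S(72,318))):
    o,d=ray(n,u);o=R@(o-O);d=R@d;P=o+d*(-122-o[1])/d[1];x=P[0]-90;z=P[2]-180
    print("clamp",n,P,np.hypot(x,z),"index",np.arctan2(z,-x)+.4363)
E
```

```text
tube [693.3  73.2 186. ] [ 721.9 -142.7  186. ] [707.6 -34.7 186. ] 217.78459264160801 yaw 7.534890712007945
bar [502.5  -5.2 115. ] [ 515.2 -116.4  115. ] [508.9 -60.8 115. ] 111.93127031959747 yaw 6.5400899079535435
knob [564.4 133.2 184.5] [566.2  88.7 184.5] [565.3 111.  184.5] 44.5139548337606 yaw 2.2696450152907355
bar scene [501.3  -3.7 113. ] [ 517.6 -119.   113. ]
knob scene [563.   97.6 184.5] [567.9 133.5 184.5]
ba [548.6 207.6 128. ]
bb [431.8  60.1 128. ]
bc [ 464.9 -212.9  128. ]
st [ 441.5 -100.1   36. ]
ga [ 650.8 -275.     0. ]
gb [ 539.9 -336.3    0. ]
yaw 7.19718135727483 O [621.  -46.6   0. ]
tube [ 87.4   0.9 186. ]
latch expected world [570.5 113.3 169.5]
clamp top [ -39.8 -122.   259.2] 152.02720995157836 index 0.9839830258157043
clamp scene [ -36.  -122.   257.5] 147.95594340368285 index 0.9877080266680701
```

Everything agrees: bar 112 mm long (given as 110), tube at x 87 (given as 90), clamp radius 148–152 (given as 150). Index is about 0.985 and reader yaw about 7.2°. Moving to hover over the knob.

>>> arm_command(increments=[0.3,0,0,-60,0,0.3,50,-35,-104,-10,0.3,100,-71,-104,-20,0.3,150,-107,-104,-30,0.3,200,-143,-104,-40,0.3,250,-178,-104,-50,0.3,300,-214,-104,-60,0.3,350,-250,-104,-70,0.3,400,-286,-104,-73.5,0.3,450,-321,-104,-73.5,0.3,500,-357,-104,-73.5,0.3,540,-386,-104,-73.5,0.3,563,-402,-104,-73.5,0.3,563,-402,-104,-73.5,0.3,563,-402,-104,-73.5,0.3,563,-402,-104,-73.5])

```text
time: 2.1
tool_pos: [564.8, 112.1, 331.0]
tcp_rot: [3.141, 0.0, 1.694]
contact_force: [-0.8, -0.2, 0.6]
grip_width: 64.6
```

Run:
```python
from plant import sensors, imaging
import cv2
o=sensors.get_obs(); print({k:o[k] for k in("time","tool_pos","tcp_rot","joint_positions","grip_width")})
cv2.imwrite("pics/w1.png",imaging.capture("wrist"))
```

```text
{'time': 2.1, 'tool_pos': array([564.75140531, 112.13103202, 330.95822691]), 'tcp_rot': array([3.14145439e+00, 3.29942882e-04, 1.69425654e+00]), 'joint_positions': array([ 6.30961607e-02,  3.86076376e-01,  1.17498182e+00, -3.21015513e-04,
        1.58037654e+00, -6.03671792e-02]), 'grip_width': 64.63254365503573}
```

View pics/w1.png

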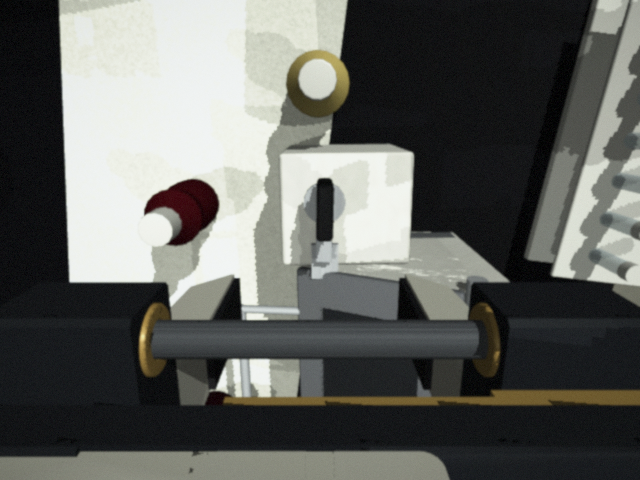

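In the wrist view the knob top runs from (324,180) to (325,240), nearly upright in the image. The wing is at (281–413, 146–262) and the yellow bottle's cap at (318,79).

```bash
cat >> h.py <<'E'
from plant import sensors
from scipy.spatial.transform import Rotation as Rn
def watz(uv,z,o):
    c=imaging.calibration("wrist");H=c["hand_eye"];R=Rn.from_euler("xyz",o["tcp_rot"]).as_matrix()
    d=R@H[:3,:3]@np.array([(uv[0]-c["cx"])/c["fx"],(uv[1]-c["cy"])/c["fy"],1.]);p=R@H[:3,3]+o["tool_pos"]
    return p+d*(z-p[2])/d[2]
E
python3 - <<'E'
from h import *
import cv2
np.set_printoptions(precision=1,suppress=True)
o=sensors.get_obs();im=cv2.imread("pics/w1.png")
m=(im.max(2)<45)[165:250,300:350].astype(np.uint8)
n,l,s,c=cv2.connectedComponentsWithStats(m);i=1+s[1:,4].argmax();x,y,w,h,_=s[i];x+=300;y+=165;print(x,y,w,h)
for v in(y,y+h//4,y+h//2,y+3*h//4,y+h-1):
    r=np.where(l[min(v-165,84)]==i)[0]+300;print(v,r.min(),r.max())
a=watz((x+w/2,y),184.5,o);b=watz((x+w/2,y+h),184.5,o);print("knob top/bottom ends",a,b,(a+b)/2,np.linalg.norm(a-b))
for u in((281,153),(413,153),(281,262),(411,262)):print("wing",watz(u,118,o))
E
```

```text
317 179 16 62
179 320 328
194 317 332
210 317 332
225 317 331
240 319 323
knob top/bottom ends [565.9 141.3 184.5] [571.8  94.7 184.5] [568.9 118.  184.5] 46.97492633735729
wing [527.1 150.  118. ]
wing [641.3 164.1 118. ]
wing [537.  50. 118.]
wing [657.7  64.9 118. ]
```

The wing's far edge agrees with the fitted frame to within 2 mm. I'll use knob axis (569.5, 114.5), then descend and grip.

>>> arm_command(increments=[0.3,1.8,5,40,0,0.3,1.8,5,80,0,0.3,1.8,5,120,0,0.3,1.8,5,150,0,0.3,1.8,5,170,0,0.3,1.8,5,180,0,0.3,1.8,5,180,0,0.9,1.8,5,180,0,0.9,1.8,5,180,0,0.9,1.8,5,180,0,0.9,1.8,5,180,0,0.9,1.8,5,180,0,0.9,1.8,5,180,0])

```text
time: 3.78
tool_pos: [568.5, 115.4, 150.7]
tcp_rot: [-3.138, 0.0, 1.696]
contact_force: [-6.6, -0.6, 4.0]
grip_width: 12.6
```

>>> arm_command(increments=[0.9,0,0,0,7,0.9,0,0,0,14,0.9,0,0,0,21,0.9,0,0,0,28,0.9,0,0,0,35,0.9,0,0,0,42,0.9,0,0,0,49,0.9,0,0,0,56,0.9,0,0,0,63,0.9,0,0,0,70,0.9,0,0,0,76,0.9,0,0,0,78,0.9,0,0,0,78,0.9,0,0,0,78,0.9,0,0,0,78])

```text
time: 5.65
tool_pos: [569.1, 115.1, 150.6]
tcp_rot: [3.141, 0.002, 0.337]
contact_force: [-5.5, -3.2, 2.2]
grip_width: 12.5
```

Run:
```python
from plant import sensors, imaging
import cv2
o=sensors.get_obs(); print({k:o[k] for k in("time","tool_pos","tcp_rot","contact_force","moment")})
```

```text
{'time': 5.65, 'tool_pos': array([569.10291069, 115.13594676, 150.63442327]), 'tcp_rot': array([3.14099419e+00, 1.98622655e-03, 3.36717348e-01]), 'contact_force': array([-5.4888411 , -3.23954113,  2.23393949]), 'moment': array([-0.49578615,  0.65800815,  0.55345877])}
```

>>> arm_command(increments=[0.6,0,0,0,0,0.6,0,0,0,0,0.6,0,0,0,0,0.6,0,0,-40,0,0.6,0,0,-80,0,0.6,0,0,-130,0,0.6,0,0,-180,0,0.6,0,0,-180,0,0.6,0,0,-180,0])

```text
time: 6.78
tool_pos: [569.6, 115.6, 330.0]
tcp_rot: [-3.141, 0.001, 0.334]
contact_force: [0.7, -0.8, -0.6]
grip_width: 36.9
```

Run:
```python
from plant import sensors, imaging
import cv2, numpy as np
o=sensors.get_obs(); print({k:o[k] for k in("time","tool_pos","tcp_rot","contact_force","joint_positions")})
w=imaging.capture("wrist");s=imaging.capture("scene");cv2.imwrite("pics/w2.png",w);cv2.imwrite("pics/s2.png",s)
z=cv2.resize(s[170:350,240:430],(400,380),interpolation=cv2.INTER_CUBIC)
cv2.imwrite("pics/c2.png",np.hstack([cv2.resize(w[:380],(400,238)).copy() if 0 else cv2.resize(w,(400,380)),z]))
```

```text
{'time': 6.775, 'tool_pos': array([569.5759577 , 115.6344818 , 329.95459757]), 'tcp_rot': array([-3.14136535e+00,  8.30665762e-04,  3.34377535e-01]), 'contact_force': array([ 0.66802322, -0.82704502, -0.59265316]), 'joint_positions': array([6.84609879e-02, 3.98114707e-01, 1.15945802e+00, 1.01790456e-06,
       1.58488113e+00, 1.30487989e+00])}
```

View pics/c2.png

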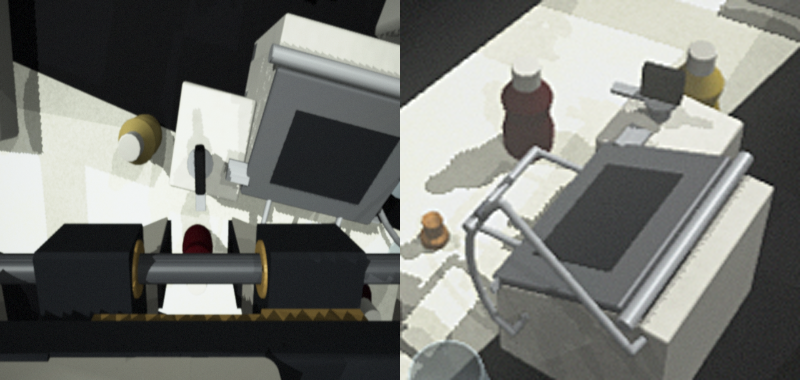

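The knob now points along the tongue towards the robot, and the lid is still shut. Next, hover over the bar.

>>> arm_command(increments=[0.5,-15,20,0,-10,0.5,-35,45,0,-20,0.5,-55,70,0,-30,0.5,-75,95,0,-40,0.5,-95,120,0,-50,0.5,-115,147,10,-60,0.5,-115,147,40,-70,0.5,-115,147,80,-78,0.5,-115,147,120,-78,0.5,-115,147,130,-78,0.5,-115,147,130,-78,0.5,-115,147,130,-78])

```text
time: 8.38
tool_pos: [510.3, -61.2, 202.1]
tcp_rot: [3.139, 0.001, 1.696]
contact_force: [0.4, 0.7, 0.2]
grip_width: 46.0
```

Run:
```python
from plant import sensors, imaging
import cv2, numpy as np
o=sensors.get_obs(); print({k:o[k] for k in("time","tool_pos","tcp_rot","contact_force","joint_positions")})
w=imaging.capture("wrist");cv2.imwrite("pics/w3.png",w)
```

```text
{'time': 8.375, 'tool_pos': array([510.28038063, -61.17743228, 202.12805778]), 'tcp_rot': array([3.13920942e+00, 1.05757544e-03, 1.69568971e+00]), 'contact_force': array([0.41005228, 0.72883111, 0.22780201]), 'joint_positions': array([-2.68490832e-01,  3.41960799e-01,  1.59575312e+00, -6.78412156e-05,
        1.20127216e+00, -3.93361058e-01])}
```

View pics/w3.png

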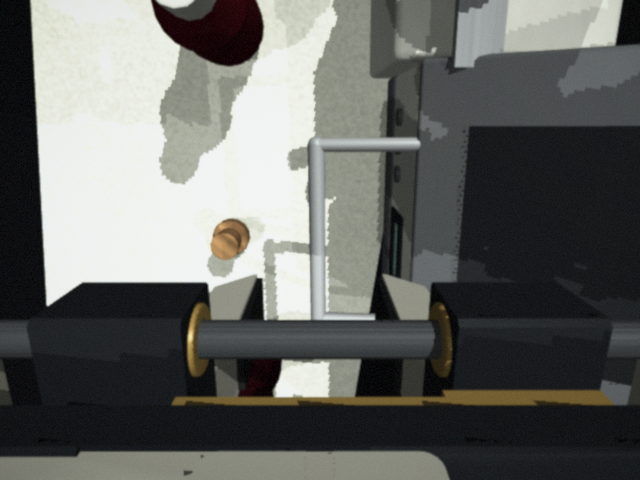

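The bar runs upright at column 318 between the fingers. It works out within 1 mm across the jaws and 3 mm along the bar. Narrow the jaws, descend and grip.

>>> arm_command(increments=[0.65,2,-1,0,0,0.65,2,-1,25,0,0.65,2,-1,50,0,0.65,2,-1,75,0,0.65,2,-1,95,0,0.65,2,-1,108,0,0.65,2,-1,108,0,0.65,2,-1,108,0,0.95,2,-1,108,0,0.95,2,-1,108,0,0.95,2,-1,108,0,0.95,2,-1,108,0])

```text
time: 9.93
tool_pos: [508.7, -59.2, 93.0]
tcp_rot: [3.14, 0.0, 1.696]
contact_force: [2.4, 0.8, -0.1]
grip_width: 9.2
```

Gripped at 9.2 mm. Swing the lid along the arc to about 0.94 rad, just short of the mark.

>>> arm_command(increments=[0.95,0,-4.2,-14.3,0,0.95,0,-7.4,-28.9,0,0.95,0,-9.5,-43.7,0,0.95,0,-10.6,-58.7,0,0.95,0,-10.7,-73.6,0,0.95,0,-9.7,-88.6,0,0.95,0,-7.7,-103.4,0,0.95,0,-4.6,-118,0,0.95,0,-0.5,-132.4,0,0.95,0,4.5,-146.5,0,0.95,0,10.6,-160.2,0,0.95,0,17.6,-173.4,0,0.95,0,24.3,-184.4,0,0.95,0,29.1,-191.4,0,0.95,0,29.1,-191.4,0,0.95,0,29.1,-191.4,0])

```text
time: 11.92
tool_pos: [538.8, -55.0, 282.9]
tcp_rot: [3.139, -0.001, 1.696]
contact_force: [15.9, 1.4, -14.1]
grip_width: 8.7
```

Run:
```python
from plant import sensors, imaging
import cv2, numpy as np
o=sensors.get_obs(); print({k:o[k] for k in("time","tool_pos","tcp_rot","contact_force","grip_width")})
w=imaging.capture("top");s=imaging.capture("scene");cv2.imwrite("pics/t4.png",w);cv2.imwrite("pics/s4.png",s)
cv2.imwrite("pics/c4.png",np.hstack([cv2.resize(w[130:230,360:440],(400,500),interpolation=cv2.INTER_CUBIC),cv2.resize(s[220:320,260:340],(400,500),interpolation=cv2.INTER_CUBIC)]))
```

```text
{'time': 11.925, 'tool_pos': array([538.79761391, -55.03466407, 282.88355715]), 'tcp_rot': array([ 3.13871737e+00, -8.56807209e-04,  1.69587969e+00]), 'contact_force': array([ 15.93210524,   1.39971149, -14.08136874]), 'grip_width': 8.696299611130407}
```

View pics/c4.png

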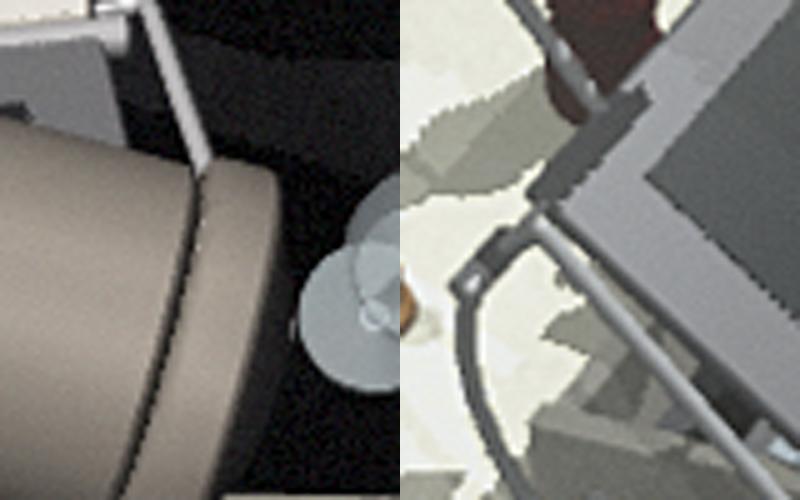

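TCP geometry puts the lid at about 0.94, with the index at about 0.986. In the scene crop the clamp is at (490,262), and the lid's front corner is approaching its level. I'll make the last step, easing the radial pull slightly.

>>> arm_command(increments=[0.95,0,2,-2,0,0.95,0,4,-4,0,0.95,0,5.5,-5.5,0,0.95,0,7,-6.8,0,0.95,0,7,-6.8,0,0.95,0,7,-6.8,0,0.95,0,7,-6.8,0,0.95,0,7,-6.8,0])

```text
time: 13.02
tool_pos: [544.0, -54.3, 289.9]
tcp_rot: [-3.141, -0.001, 1.696]
contact_force: [9.5, 0.2, -9.6]
grip_width: 9.0
```

Run:
```python
from h import *
import cv2
np.set_printoptions(precision=3,suppress=True)
o=sensors.get_obs(); print({k:o[k] for k in("time","tool_pos","contact_force","grip_width")})
yaw=np.radians(7.2);ex=np.array([np.cos(yaw),np.sin(yaw),0]);R=np.array([ex,[-ex[1],ex[0],0],[0,0,1]]);O=np.array([621,-46.6,0])
p=R@(o["tool_pos"]+[0,0,19]-O);print("bar in reader",p,"r",np.hypot(p[0]-90,p[2]-180),"lid",np.arctan2(p[2]-180,90-p[0])+.319)
s=imaging.capture("scene");cv2.imwrite("pics/s5.png",s)
z=cv2.resize(s[235:295,265:325],(600,600),interpolation=cv2.INTER_CUBIC)
for L,col in((.9,(0,0,255)),(.95,(0,128,255)),(1.0,(0,255,0)),(1.05,(255,0,0))):
    a=L-.4363
    for y in(-122,-105):
        u=proj("scene",O+R.T@np.array([90-150*np.cos(a),y,180+150*np.sin(a)]));print(L,y,u)
        cv2.circle(z,tuple(int(v) for v in(u-[265,235]+.5)*10),4,col,-1)
cv2.imwrite("pics/c5.png",z)
```

```text
{'time': 13.025, 'tool_pos': array([544.048, -54.332, 289.91 ]), 'contact_force': array([ 9.456,  0.166, -9.648]), 'grip_width': 8.99084318537041}
bar in reader [-77.315   1.973 308.91 ] r 211.21559735687856 lid 0.97546985696521
0.9 -122 [277.125 272.44 ]
0.9 -105 [282.96  266.014]
0.95 -122 [278.55  271.015]
0.95 -105 [284.411 264.559]
1.0 -122 [280.154 269.721]
1.0 -105 [286.041 263.232]
1.05 -122 [281.939 268.563]
1.05 -105 [287.848 262.041]
```

View pics/c5.png

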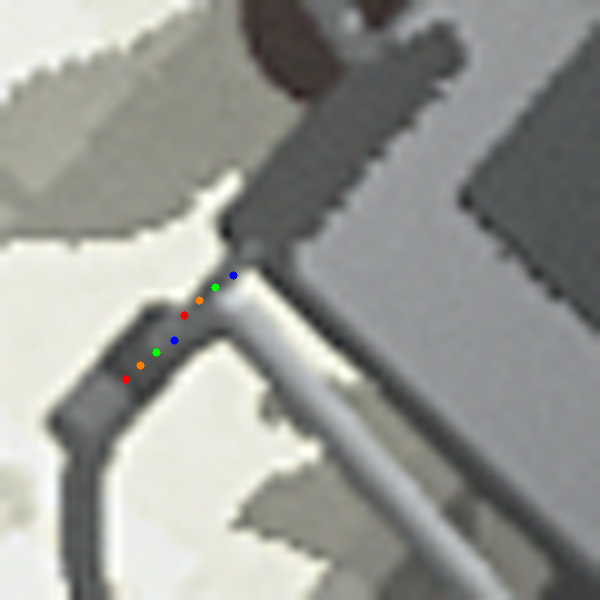

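The scene camera looks almost along the direction the pointer moves, so it can't show the last few mm. The arm blocks the top view. As a check, I'll measure the clamp and the shut pointer more finely in the first top picture.

Run:
```python
from h import *
import cv2
yaw=np.radians(7.2);ex=np.array([np.cos(yaw),np.sin(yaw),0]);R=np.array([ex,[-ex[1],ex[0],0],[0,0,1]]);O=np.array([621,-46.6,0])
t=cv2.imread("pics/top0.png")[170:220,378:428];z=cv2.resize(t,(600,600),interpolation=cv2.INTER_CUBIC);z=cv2.convertScaleAbs(z,alpha=1.6,beta=20)
for L,col in((0,(255,0,255)),(.9,(0,0,255)),(.95,(0,128,255)),(1.0,(0,255,0)),(1.05,(255,0,0))):
    a=L-.4363
    for y in(-130,-122,-105):
        u=proj("top",O+R.T@np.array([90-150*np.cos(a),y,180+150*np.sin(a)]))
        cv2.circle(z,tuple(int(v) for v in(u-[378,170]+.5)*12),3,col,-1)
cv2.imwrite("pics/c6.png",z)
```

```text
(no output)
```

View pics/c6.png

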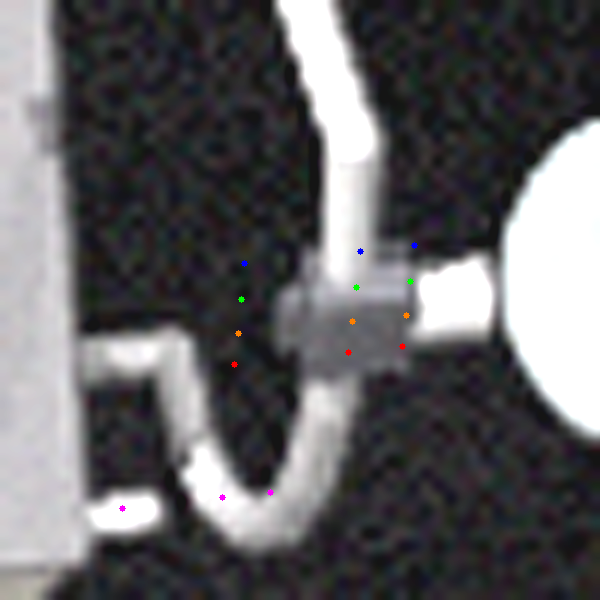

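The shut pointer lies within 1 mm of its predicted place. The blade at (290,320) and the block centre give an index of 0.965–0.985, and the lid stands at about 0.977. That is within about 2 mm of the mark, so I'm handing in while holding.

Run:
```python
from plant import sensors,ticket
o=sensors.get_obs();print(o["time"],o["tool_pos"],o["contact_force"],o["grip_width"],abs(o["dq"]).max())
print(ticket.close_job())
```

```text
13.075 [544.07517642 -54.3330137  289.91885619] [ 8.99203191  0.19254075 -8.89238563] 9.157525922019413 0.0015934984890105528
the job is handed in; nothing more can be done
None
```

I turned the latch clockwise to its stop with the lid shut, swung the lid up by its bar to the index, and handed in at 13.1 s with the gripper still holding it there. The hand-in gives no verdict, so these are my own last checks.

- **Latch:** the tool turned about 1.36 rad while gripping the knob. The pictures after I let go showed the tongue pointing towards the robot and the lid still shut.
- **Lid at the mark:** tool geometry puts the lid at about 0.977 rad. The index measured 0.984 and 0.988 in the first round, and 0.965–0.985 in the finer top-view check. That puts the pointer within about 2–3 mm of the index; the limit is 10 mm.
- **Holding:** the fingers were closed on the bar at 9.2 mm, with about 12.6 N of outside force on the tool. The arm was still, with every joint under 0.002 rad/s.
- **Not confirmed:** I could not see the final pointer-to-index gap. The scene camera looks almost along the direction the pointer moves, and the arm hid the clamp from the top camera. The bar radius came out at 211 mm against the 213 mm given, which is within the camera calibration error.
- **Bystanders:** I planned every move clear of the bottles, glasses, stopper and clamp, and felt no unexpected contact. I did not measure their positions again at the end.

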